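# One click up on the tube mixer

## Robot

A 7-joint arm with a two-finger parallel gripper is mounted at the origin on the work surface. World frame = base frame: x ahead of the robot, y to its left, z up, the work surface at z = 0. Lengths are in m, angles in rad, forces in N, time in s.
With the tool pointing down it reaches from about 0.4 to 0.85 m from the base axis. Payload 10.4 kg.
Tool frame: the origin (TCP) lies between the finger pads; the fingertips stand 22 mm ahead of it and the grasp point (between the pads) lies 3 mm ahead of it; z points along the fingers, y is the line along which they close (so a half turn about z gives the same grasp; the last joint's range is limited). The gripper opens to 85 mm and grips with 20 to 120 N. Pads are 22 mm wide; open, the fingers measure 114 mm over their backs; the gripper's body (76 mm by 85 mm) begins 54 mm behind the grasp point. The pads swing forward as they close: fully open they stand 13 mm farther back than shut.
Start: joints at [-1.193, 0.332, -0.065, 1.46, 0.022, 1.35, -0.088], TCP at [0.244, 0.575, 0.253] pointing down, gripper open.
Joint ranges: [-2.6, 2.6], [-0.5, 2.12], [-1.47, 1.34], [0.16, 2.42], [-1.27, 4.41], [0.06, 2.06], [-2.6, 2.6]. Speed limits (rad/s): [2.22, 2.22, 2.79, 2.79, 3.14, 3.14, 3.14].

## Interface

Orientations are given as a unit quaternion [x, y, z, w].
In Python, from workcell import manip, camera, ticket, boxes_of, outline_of gives the robot as it stands.
- The arm moves only by the tool carry_out, never from a script. Its argument "deltas" is a list of rows, each a list of 5 numbers: the shift along the tool's x, y, z as a fraction of full scale, then the turn about the tool's z as a fraction of full scale, then the opening, from -1 (shut) to 1 (fully open), so that 0 is half open. In form: [[tx, ty, tz, spin, gripper], ...]. A call has 1 to 20 rows; each row is the pose to reach, as a shift and turn from the pose commanded when the call began, along the tool's axes at that moment; what a row does not reach only later rows make up. Full scale, the value 1, is 150 mm for a shift and 30 degrees for a turn. A row lasts 1/8 s, in which the tool goes at most 62.5 mm and 10.7 degrees, less where a joint would pass 70% of its speed; a pose out of reach is approached as far as the arm can. A call with a number of a shift or a turn outside -1 to 1 is refused whole. A call with a gripper value outside its range is refused whole. The fingers move at their own pace and stop on an object; "force" is the grip in N (left out, the last holds). Time passes only in rows, so rows that repeat a pose let the fingers close. It gives the time, the measured TCP pose, the force, the opening and the grip force at its end, in the units of the state.
- manip.get_obs(): the state, without advancing time (a new reading comes with each control period).
- camera(name): name is "side" or "top" or "wrist"; returns a dict with "img" (384x512x3 uint8, red, green, blue), "depth" (384x512 float32, m along the optical axis (not along the pixel's ray), 0 where there is no reading), "vertical_fov" (degrees; the focal length in pixels is half the picture's height over the tangent of half this angle, whatever the lens; pixels are square), "cx", "cy" (the principal point, pixels), "R" (3x3) and "t" (3): a world point X has camera coordinates R X + t. Camera axes: x right, y down, z forward; pixel columns grow to the right and rows downward; lengths in m; the calibration is good to about 2 mm. A picture is of the moment at which its call begins.
- ticket.hand_in(): hands the job in; it is judged then, once.
Trained networks look in a picture, given as the dict that the camera call returned (one of the last four; its "shot" number tells which), for a name from the list of things; names that differ only in an ending like _2 or _b are one class to them, and where a whole thing is asked for, a point or a joint stands for the part that bears it (a point fixed in the world has none). Each returns a list of dicts, best first, with "conf" (0 to 1); they miss things now and then, are a little off and sometimes report something else, mostly with a low value. They report only what shows in the picture. A call takes as long as a camera call.
- boxes_of(query, picture): "position" ([x, y, z] in m, in world coordinates, good to about 4 mm: the middle of the surface that is visible of it).
- outline_of(query, picture): "region" (384x512 bool, what is visible of it).
The state is a dict: "clock": time; "joint_pos": joint angles; "joint_velocities": joint speeds; "tau": joint torques, N m; "position": TCP position; "ee_rot": TCP orientation; "ft_force": force on the tool from outside, world axes, zero at the start; "torque": the same for the moment, N m; "grip_width": opening from 0.0 (shut) to 1.0 (fully open); "grasp_force": force on a finger pad.
Only numpy, scipy, OpenCV 4.12 (cv2) and the standard library are available. Lean on these libraries where they do the work, as an engineer would, in place of code of your own. Each camera call takes 0.05 s, during which the arm holds its last target. There are 200 camera calls.

## Task

Blood tubes are lying on the roller mixer: put it one speed up. With a fingertip pressed on the large knurled dial, turn the dial clockwise (seen from above) until it clicks into the next setting, just one click on from where it is, and then let go of it. Leave the pot, the bottle, the tube rack and the glove box where they stand.

Things in the scene. Friction and masses are not known exactly. Their poses are not given: they have to be found in the camera images.
- mixer: White tube roller mixer, fixed, 260 (x) x 300 (y) mm; origin at the centre of its underside, x away from its front. Front part (x -119 to +3 mm): flat grey deck 71 mm above the table, with the dial in the middle. Rear (x > 15 mm): three black rollers along y with closed blood tubes on them, up to 107 mm above the table. Place and yaw vary.
- speed_dial: Black knurled dial, vertical axis, flat top, 92 mm wide (too wide to pinch), 18 mm thick. Origin: centre of its top, 96 mm above the table, 55 mm in front (-x) of the mixer's origin; this frame does not turn with it. On a spring: sinks from 3 N on, 4 mm at 9 N, and comes back. Grippy: a fingertip pressed on the top near the rim with 5 to 9 N and moved in an arc drags it.
- setting (a joint): Dial angle, rad, growing clockwise seen from above. Five click settings: 0, 0.785, 1.571, 2.356, 3.142 (45 degrees apart; stops just beyond the end ones). It starts resting in the first or second. Turning out of a click takes up to 0.045 N m; past halfway to the next setting the dial pulls itself into it when let go.
- dial_mark (a point): Point on the dial's top, 36 mm from the axis, on the white pointer line (6 x 28 mm, flush). Turns with the dial: at setting 0 it points to the mixer's +y, at the third setting to +x (the rollers). Five white dots on the deck, growing clockwise from small to large, mark the settings.
- pot: Small white jar with a lid, 40 mm diameter, 55 mm high, loose, standing on the deck beside the dial, 117 mm to the mixer's +y or -y of the axis (and within 20 mm of it in x); origin at the centre of its underside. Not to be moved.
- dropper: Amber bottle with a black cap, 30 mm diameter, 65 mm high, loose, standing on the deck on the other side of the dial; origin at the centre of its underside. Not to be moved.
- tube_rack: White foam tube rack 160 x 160 x 35 mm with capped tubes standing up to 88 mm above the table, loose, on the table left (+y) of the mixer; origin at the centre of its underside. Not to be moved.
- glove_box: Cardboard glove box 120 x 220 x 70 mm, loose, on the table right (-y) of the mixer; origin at the centre of its underside. Not to be moved.

How it is judged:
By the outcome, as a careful person would: the job done as asked, in the order asked, and still so for the second after the job is handed in, with the robot touching nothing.
It also fails if it takes over 32 s, if anything falls off the work surface, if the arm or the gripper's body presses on something with over 40 N, if the wrist force passes 120 N, or if a joint passes its speed limit or range.

## Working session

There is one attempt and no reset: what is moved stays moved. The work goes in short steps, Python scripts to look and compute and a tool call to move; the robot and the scene stay as the last step left them, time stands still between calls to the robot, and variables do not carry over. Pictures are saved under pics/ and viewed, at most 10 in all, crops included, and the job is handed in when it is done.

Besides the shell and the picture viewer there is one more tool, called after "Emit:" as a command line: name --pt "numbers of a row" for each row, then --argument value for the rest. carry_out: Moves the arm, as the interface text tells. Its arguments: {"type":"object","properties":{"deltas":{"type":"array","items":{"type":"array","items":{"type":"number"}}},"force":{"type":"number"}},"required":["deltas"]}

```bash
mkdir -p pics; cat > h.py <<'E'
import numpy as np, cv2
from workcell import manip, camera, ticket, boxes_of, outline_of
def f(p): return p["img"].shape[0]/2/np.tan(np.radians(p["vertical_fov"])/2)
def pts(p,reg):
    v,u=np.nonzero(reg&(p["depth"]>0)); d=p["depth"][v,u]; k=f(p)
    c=np.stack([(u-p["cx"])*d/k,(v-p["cy"])*d/k,d],1)
    return (c-p["t"])@p["R"]
E
python3 - <<'E'
from h import *
np.set_printoptions(precision=4,suppress=True)
o=manip.get_obs();print({k:np.round(v,4) for k,v in o.items()})
ims=[]
for n in("top","side"):
    p=camera(n);ims.append(p["img"])
    for q in("mixer","speed_dial","dial_mark","pot","dropper","tube_rack","glove_box"):
        b=boxes_of(q,p);print(n,q,[(np.round(x["position"],3),round(x["conf"],2)) for x in b[:2]])
    r=outline_of("speed_dial",p)
    if r:
        P=pts(p,r[0]["region"]);T=P[abs(P[:,2]-.096)<.006];c,rad=cv2.minEnclosingCircle(T[:,:2].astype(np.float32));print("dial",len(T),T.mean(0),c,rad)
        I=p["img"][r[0]["region"]&(p["depth"]>0)].min(1);w=P[I>150];print("white",len(w),w.mean(0) if len(w) else 0)
cv2.imwrite("pics/a.png",cv2.cvtColor(cv2.resize(np.vstack(ims),(400,600),interpolation=cv2.INTER_AREA),cv2.COLOR_RGB2BGR))
cv2.imwrite("pics/top.png",cv2.cvtColor(ims[0],cv2.COLOR_RGB2BGR))
E
```

```text
{'clock': np.float64(0.0), 'joint_pos': array([-1.1926,  0.3329, -0.0647,  1.4609,  0.0216,  1.3499, -0.0885]), 'joint_velocities': array([ 0.0003,  0.0004, -0.0001,  0.001 , -0.001 ,  0.0004, -0.0007]), 'tau': array([ -0.0001, -62.5452,   0.0489, -39.1606,   0.0162,   0.0098,
         0.    ]), 'position': array([0.2437, 0.5752, 0.2525]), 'ee_rot': array([ 0.199 ,  0.98  , -0.0007, -0.0001]), 'ft_force': array([0.7558, 0.3066, 0.3077]), 'torque': array([-0.0327, -0.0043,  0.0046]), 'grasp_force': np.float64(0.0), 'grip_width': np.float64(1.0031)}
top mixer [(array([0.649, 0.116, 0.073]), 0.87)]
top speed_dial [(array([0.594, 0.119, 0.1  ]), 0.65)]
top dial_mark [(array([0.597, 0.114, 0.098]), 0.58)]
top pot [(array([0.596, 0.23 , 0.126]), 0.76)]
top dropper [(array([0.61 , 0.004, 0.112]), 0.47)]
top tube_rack [(array([0.581, 0.392, 0.032]), 0.91)]
top glove_box [(array([ 0.635, -0.194,  0.073]), 0.96)]
dial 743 [0.5963 0.117  0.0952] (0.5968829989433289, 0.11790156364440918) 0.04671671986579895
white 19 [0.6187 0.1415 0.0961]
side mixer [(array([0.607, 0.068, 0.068]), 0.86)]
side speed_dial [(array([0.584, 0.102, 0.094]), 0.89)]
side dial_mark [(array([0.59 , 0.108, 0.099]), 0.56), (array([ 0.61 , -0.227,  0.069]), 0.42)]
side pot [(array([0.592, 0.22 , 0.099]), 0.76)]
side dropper [(array([ 0.609, -0.006,  0.104]), 0.62)]
side tube_rack [(array([0.548, 0.392, 0.032]), 0.68)]
side glove_box [(array([ 0.608, -0.228,  0.07 ]), 0.91)]
```

View pics/top.png

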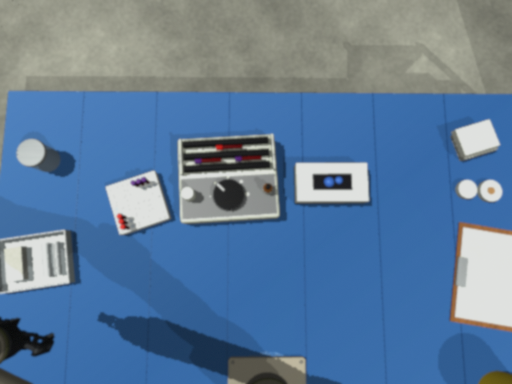

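The top view shows the mixer at about (230,178) and the dial at (229,194). The white pointer runs towards (222,186), to the upper left, so the dial is in the second setting. I'll move close to it with the gripper shut.

Emit:
carry_out --pt "-0.33 -0.22 0 0 -1" --pt "-0.66 -0.44 0 0 -1" --pt "-1 -0.66 0 0 -1" --pt "-1 -0.66 0 0 -1"

```text
clock: 1.4
position: [0.3472, 0.4215, 0.2539]
ee_rot: [0.203, 0.979, -0.0, 0.001]
ft_force: [-0.5, 0.9, -0.2]
grip_width: 0.146
grasp_force: 0.0
```

Emit:
carry_out --pt "-0.33 -0.22 0 0 -1" --pt "-0.66 -0.44 0 0 -1" --pt "-1 -0.66 0 0 -1" --pt "-1 -0.66 0 0 -1"

```text
clock: 1.9
position: [0.4455, 0.2721, 0.2536]
ee_rot: [0.203, 0.979, -0.0, 0.001]
ft_force: [-0.4, 0.9, -0.1]
grip_width: -0.002
grasp_force: 0.0
```

Emit:
carry_out --pt "-0.33 -0.22 0 0 -1" --pt "-0.66 -0.44 0 0 -1" --pt "-0.8 -0.66 0 0 -1" --pt "-0.8 -0.66 0 0 -1" --pt "-0.8 -0.66 0 0 -1"

```text
clock: 2.52
position: [0.5143, 0.14, 0.2533]
ee_rot: [0.198, 0.98, 0.0, -0.0]
ft_force: [-0.1, 0.9, 0.4]
grip_width: -0.0
grasp_force: 0.0
```

```bash
cat > look.py <<'E'
from h import *
import sys
np.set_printoptions(precision=4,suppress=True)
o=manip.get_obs();print(o["clock"],o["position"],o["ee_rot"],o["ft_force"],o["grip_width"])
for n in("wrist","side","top"):
    p=camera(n)
    cv2.imwrite(f"pics/{sys.argv[1]}_{n}.png",cv2.cvtColor(p["img"],cv2.COLOR_RGB2BGR))
    r=outline_of("speed_dial",p)
    if not r: print(n,"no dial");continue
    P=pts(p,r[0]["region"]);T=P[abs(P[:,2]-.096)<.008];
    c,rad=cv2.minEnclosingCircle(T[:,:2].astype(np.float32));print(n,"dial",len(T),np.median(T,0),c,rad)
    I=p["img"][r[0]["region"]&(p["depth"]>0)].min(1);w=P[(I>140)&(abs(P[:,2]-.096)<.008)&(np.hypot(*(P[:,:2]-c).T)<.045)]
    if len(w): m=w.mean(0)-[*c,0];print("white",len(w),w.mean(0),"angle from x",np.degrees(np.arctan2(m[1],m[0])))
E
python3 look.py b
```

```text
2.525 [0.5143 0.14   0.2533] [ 0.1981  0.9802  0.0003 -0.0002] [-0.1075  0.9077  0.3974] -0.0002819110109177484
wrist dial 1619 [0.5779 0.1411 0.0956] (0.5975195169448853, 0.11649168282747269) 0.046816375106573105
white 82 [0.6219 0.1423 0.0962] angle from x 46.63783578892222
side dial 490 [0.5907 0.1077 0.096 ] (0.5957129001617432, 0.11403139680624008) 0.04841011017560959
white 12 [0.6173 0.136  0.0968] angle from x 45.53919496378707
top dial 423 [0.6039 0.1018 0.0953] (0.5980794429779053, 0.1159796491265297) 0.046211086213588715
```

View pics/b_wrist.png

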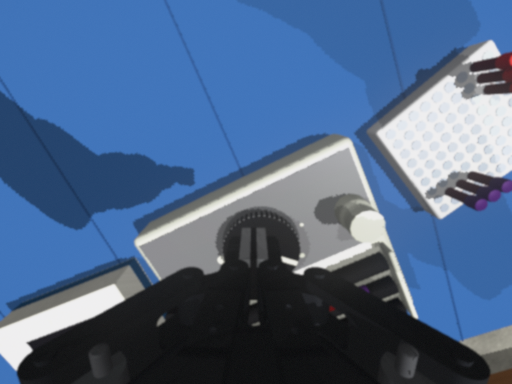

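Emit:
carry_out --pt "-0.2 0 0.2 -0.3 -1" --pt "-0.377 -0.007 0.5 -0.6 -1" --pt "-0.377 -0.007 0.75 -0.75 -1" --pt "-0.377 -0.007 0.82 -0.75 -1" --pt "-0.377 -0.007 0.82 -0.75 -1" --pt "-0.377 -0.007 0.82 -0.75 -1"

```text
clock: 3.58
position: [0.5671, 0.1157, 0.1322]
ee_rot: [0.004, 1.0, 0.001, 0.001]
ft_force: [-0.2, 0.1, -0.3]
grip_width: -0.001
grasp_force: 0.0
```

```bash
python3 look.py c
```

```text
3.575 [0.5671 0.1157 0.1322] [0.0043 1.     0.0005 0.0013] [-0.1943  0.1032 -0.2979] -0.0007824477127632203
wrist dial 5234 [0.5725 0.1153 0.0957] (0.5979482531547546, 0.11574414372444153) 0.04735983535647392
side dial 425 [0.5911 0.103  0.0959] (0.5951427221298218, 0.11267728358507156) 0.04717233404517174
white 12 [0.6177 0.1366 0.0964] angle from x 46.658158733258226
top no dial
```

View pics/c_wrist.png

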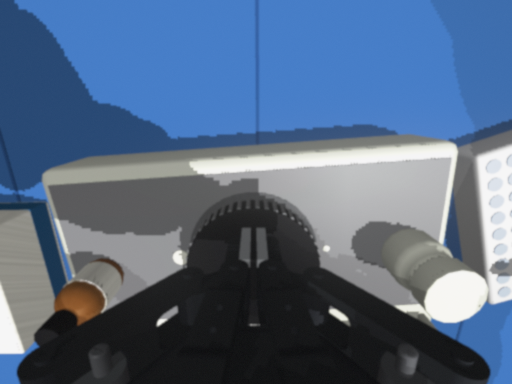

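Emit:
carry_out --pt "0 0 0.05 0 -1" --pt "0 0 0.085 0 -1" --pt "0 0 0.095 0 -1" --pt "0 0 0.095 0 -1" --pt "0 0 0.095 0 -1"

```text
clock: 4.5
position: [0.5662, 0.1152, 0.1163]
ee_rot: [0.004, 1.0, 0.0, -0.0]
ft_force: [-1.8, -0.4, 5.2]
grip_width: -0.001
grasp_force: 2.9
```

Emit:
carry_out --pt "0 0 0.009 0 -1" --pt "0 0.014 0.009 0.125 -1" --pt "-0.002 0.027 0.009 0.25 -1" --pt "-0.004 0.04 0.009 0.375 -1" --pt "-0.007 0.0535 0.009 0.5 -1" --pt "-0.011 0.066 0.009 0.625 -1" --pt "-0.016 0.079 0.009 0.75 -1" --pt "-0.016 0.079 0.009 0.75 -1"

```text
clock: 5.5
position: [0.5688, 0.1277, 0.1151]
ee_rot: [0.199, 0.98, 0.0, -0.0]
ft_force: [-3.8, 0.9, 7.0]
grip_width: 0.0
grasp_force: 3.6
```

```bash
python3 look.py d
```

```text
5.5 [0.5688 0.1277 0.1151] [ 0.1993  0.9799  0.0004 -0.0001] [-3.7657  0.9386  7.0392] 0.00021579262635324553
wrist dial 4101 [0.5692 0.1271 0.093 ] (0.58625328540802, 0.1208949014544487) 0.04411444813013077
side dial 391 [0.5965 0.1034 0.0933] (0.5960571765899658, 0.1131548285484314) 0.04746806249022484
white 11 [0.6258 0.1285 0.094 ] angle from x 27.34964392220631
top dial 60 [0.6018 0.0785 0.0926] (0.6003007888793945, 0.08146151155233383) 0.026163995265960693
```

View pics/d_side.png

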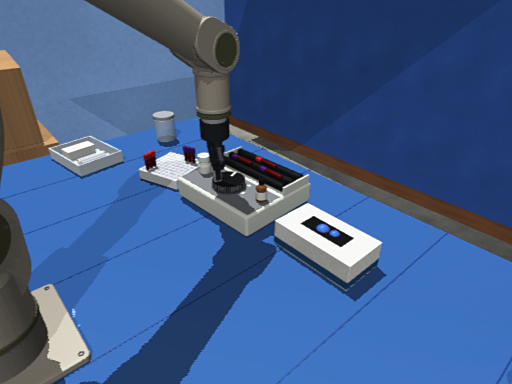

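The side view shows the fingers on the dial at (225,180) and nothing else disturbed. The dial has followed by about 19°, so I'll do the second half.

Emit:
carry_out --pt "0 0.014 0 0.125 -1" --pt "-0.002 0.027 0 0.25 -1" --pt "-0.004 0.04 0 0.375 -1" --pt "-0.007 0.0535 0 0.5 -1" --pt "-0.011 0.066 0 0.625 -1" --pt "-0.016 0.079 0 0.75 -1" --pt "-0.016 0.079 0 0.75 -1"

```text
clock: 6.68
position: [0.5759, 0.1378, 0.1153]
ee_rot: [0.387, 0.922, 0.001, -0.0]
ft_force: [-2.5, 0.9, 7.1]
grip_width: -0.001
grasp_force: 3.6
```

```bash
python3 look.py e
```

```text
6.675 [0.5759 0.1378 0.1153] [ 0.3866  0.9223  0.0006 -0.    ] [-2.5109  0.9327  7.0722] -0.0012117405025416472
wrist dial 4063 [0.5722 0.1409 0.0931] (0.589065670967102, 0.12436141073703766) 0.04493771120905876
side dial 422 [0.5954 0.1064 0.0934] (0.5957345962524414, 0.11503055691719055) 0.04765743017196655
white 13 [0.6282 0.1168 0.0939] angle from x 3.1430738178020006
top dial 169 [0.5992 0.0874 0.093 ] (0.5989055037498474, 0.09480199217796326) 0.03924427554011345
```

The dial is within a few degrees of the third click, so I'll lift straight off.

Emit:
carry_out --pt "0 0 -0.05 0 -1" --pt "0 0 -0.2 0 -1" --pt "0 0 -0.5 0 -1" --pt "0 0 -0.8 0 -1" --pt "0 0 -1 0 -1" --pt "0 0 -1 0 -1"

```text
clock: 7.72
position: [0.5767, 0.1369, 0.2673]
ee_rot: [0.387, 0.922, 0.001, 0.002]
ft_force: [-0.1, 1.1, -0.6]
grip_width: -0.001
grasp_force: 0.0
```

Emit:
carry_out --pt "0.4 0 0 0 -1" --pt "0.8 0 0 0 -1" --pt "1 0 0 0 -1" --pt "1 0 0 0 -1"

```text
clock: 8.22
position: [0.4684, 0.2458, 0.2638]
ee_rot: [0.384, 0.923, -0.0, -0.001]
ft_force: [0.7, -0.6, -0.5]
grip_width: 0.004
grasp_force: 0.0
```

```bash
python3 look.py f; python3 - <<'E'
from h import *
p=camera("top");print([(q,np.round(b[0]["position"],3)) for q in("pot","dropper","tube_rack","glove_box") if (b:=boxes_of(q,p))])
a=cv2.imread("pics/f_wrist.png");t=cv2.imread("pics/f_top.png")[110:240,90:390]
cv2.imwrite("pics/f.png",np.vstack([a,cv2.resize(t,(512,208))]))
E
```

```text
8.225 [0.4684 0.2458 0.2638] [ 0.3843  0.9232 -0.0004 -0.0007] [ 0.7377 -0.6154 -0.5403] 0.00430027481600519
wrist dial 221 [0.5991 0.1156 0.0957] (0.5992276668548584, 0.1177058070898056) 0.02054288052022457
side dial 470 [0.5904 0.1071 0.096 ] (0.5949142575263977, 0.11402434855699539) 0.04711075499653816
white 11 [0.627  0.1171 0.0964] angle from x 5.542262914328148
top dial 761 [0.5959 0.1169 0.0949] (0.5971521735191345, 0.1171429455280304) 0.046903010457754135
white 19 [0.6291 0.1189 0.095 ] angle from x 3.1048897279551047
[('pot', array([0.596, 0.227, 0.125])), ('dropper', array([0.618, 0.403, 0.035])), ('tube_rack', array([0.619, 0.407, 0.035])), ('glove_box', array([ 0.636, -0.194,  0.071]))]
```

View pics/f.png

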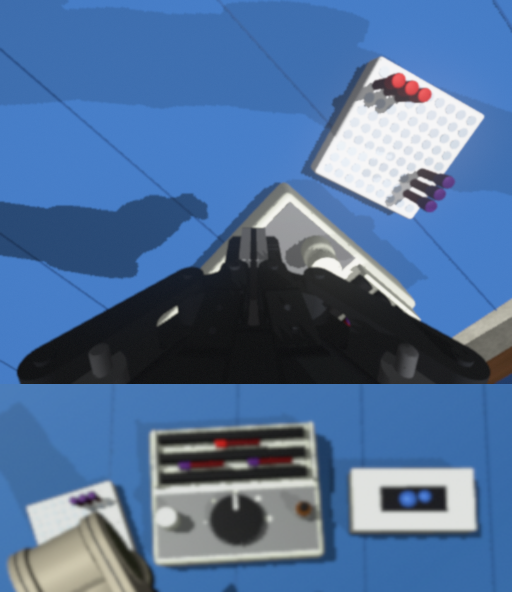

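The pointer at (236,500) now points to the rollers, which is the third setting. The pot, bottle, rack and glove box stand where they were, and the arm is clear.

```bash
python3 -c "from h import *; print(ticket.hand_in())"
```

```text
the job is handed in; nothing more can be done
None
```

The dial was turned clockwise one click, from the second to the third setting, then released; nothing else looked moved in the final pictures, and the job is handed in.

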